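Unscrew the leaning garlic jar and put the bulb in

ROBOT

A 7-joint arm with a two-finger parallel gripper is mounted at the origin on a cart in front of the work surface, level with it; the furniture and walls round the work are solid. World frame = base frame: x ahead of the robot, y to its left, z up, the work surface at z = 0. Lengths are in mm, angles in rad, forces in N, time in s.
With the tool pointing down it reaches from about 400 to 875 mm from the base axis. Payload 4.4 kg.
Tool frame: the origin (TCP) lies on the mounting face of the last link; the fingertips stand 173 mm ahead of it and the grasp point (between the pads) lies 155 mm ahead of it; z points along the fingers, y is the line along which they close (so a half turn about z gives the same grasp; the last joint's range is limited). The gripper opens to 85 mm and grips with 20 to 120 N. Pads are 22 mm wide; open, the fingers measure 114 mm over their backs; the gripper's body (76 mm by 85 mm) begins 54 mm behind the grasp point. The pads swing forward as they close: fully open they stand 13 mm farther back than shut.
Start: joints at [-1.169, 0.628, 0.038, 1.517, -0.027, 0.996, -0.02], TCP at [293.085, 580.187, 404.713] pointing down, gripper open.
Joint ranges: [-3.06, 3.06], [-0.37, 2.12], [-1.25, 1.32], [0.18, 2.47], [-1.1, 4.24], [0.23, 1.98], [-2.94, 2.94]. Speed limits (rad/s): [2.57, 2.57, 3.14, 3.14, 3.14, 3.14, 3.14].

INTERFACE

Orientations are given as [roll, pitch, yaw] about the fixed x, y, z axes, in that order (R = Rz(yaw) Ry(pitch) Rx(roll)).
In Python, from cell import * gives the robot as it stands. The module is installed in compiled form; this text tells all that it offers.
- The arm moves only by the tool jog_arm, never from a script. Its argument "steps" is a list of rows, each a list of 7 numbers: the opening, from -1 (shut) to 1 (fully open), so that 0 is half open, then the shift along the tool's x, y, z as a fraction of full scale, then the turn, a rotation vector about the tool's x, y, z as a fraction of full scale. A call has 1 to 10 rows; each row shifts and turns the commanded pose from where the row before left it, along the tool's axes as they then stand; what a row does not reach is not made up. Full scale, the value 1, is 500 mm for a shift and 2 rad for a turn. A row lasts 1/8 s, in which the tool goes at most 62.5 mm and 10.7 degrees, less where a joint would pass 70% of its speed; a pose out of reach is approached as far as the arm can. A call with a number of a shift or a turn outside -1 to 1 is refused whole. A call with a gripper value outside its range is refused whole. The fingers move at their own pace and stop on an object; the grip force is fixed at half the most. Time passes only in rows, so rows that do not move let the fingers close. It gives the time, the measured TCP pose, the force, the opening and the grip force at its end, in the units of the state.
- read_state(): the state, without advancing time (a new reading comes with each control period).
- get_image(name): name is "side" or "top"; returns a dict with "pixels" (420x560x3 uint8, red, green, blue), "depth" (420x560 float32, mm along the optical axis (not along the pixel's ray), 0 where there is no reading), "vertical_fov" (degrees; the focal length in pixels is half the picture's height over the tangent of half this angle, whatever the lens; pixels are square), "cx", "cy" (the principal point, pixels), "k1" (the pictures are not rectified: a ray, as slopes to the right and down, at radius r is drawn at 1 + k1 r^2 times it, then the intrinsics apply), "R" (3x3) and "t" (3): a world point X has camera coordinates R X + t. Camera axes: x right, y down, z forward; pixel columns grow to the right and rows downward; lengths in mm; the calibration is good to about 2 mm. A picture is of the moment at which its call begins.
- finish_job(): hands the job in; it is judged then, once.
The state is a dict: "clock": time; "qpos": joint angles; "qd": joint speeds; "tau": joint torques, N m; "eef_pos": TCP position; "tool_rot": TCP orientation; "force": force on the tool from outside, world axes, zero at the start; "torque": the same for the moment, N m; "width": finger opening in mm; "gripper_force": force on a finger pad.
Only numpy, scipy, OpenCV 4.12 (cv2) and the standard library are available. Lean on these libraries where they do the work, as an engineer would, in place of code of your own. Each camera call takes 0.05 s, during which the arm holds its last target. There are 200 camera calls.

TASK

Put the garlic bulb away: unscrew the wooden lid of the leaning white jar by its knob (turn it anticlockwise, regripping, until it comes free), lift it off and set it down, knob up, flat on the chopping board. Then lower the garlic bulb into the open jar. Do not let the lid or the bulb drop from a height, and do not shift or tip the glass, the pepper mill or the green cup.

Things in the scene. Friction and masses are not known exactly. Their poses are not given: they have to be found in the camera images.
- lid_knob (a point): Centre of the wooden lid's round fluted knob (54 mm across, 44 mm high), on the lid's axis: 22 mm above the lid's disc, 22 mm below the knob's top, 48 mm above the skirt's lower edge. z points out of the knob's top along the axis; on the jar it leans with the jar. Closed, this point is 28 mm beyond the jar's rim.
- lid: The wooden screw lid (smooth waxed thread): disc 117 mm across, 6 mm thick, 20 mm skirt below, 0.16 kg. Origin on its axis at the skirt's lower edge. Right-hand thread: anticlockwise seen from the knob (positive about z) loosens it; it climbs 18 mm a turn (1 mm of play), is free after about 240 degrees and 12 mm of climb, and cannot be pulled off before; more turning is harmless.
- jar_mouth (a point): Centre of the rim of the white ceramic jar (112 mm across, 126 mm long), which is fixed in a wooden stand and leans 30 degrees from vertical towards the robot's side; z points out of the mouth along its axis, the unscrewing axis. Mouth 90 mm across inside, wall 4.5 mm, thread outside the neck 106 mm across, inner floor 120 mm below the rim. The rim's centre is 159 mm above the worktop.
- chopping_board: Wooden chopping board, 230 x 340 x 22 mm, lying flat, does not move. Origin: centre of its underside; x along the 230 mm side, y along the 340 mm side, z up.
- garlic_center (a point): Garlic bulb, about 56 mm across and 56 mm high, standing on the worktop stem up; the point is its centre, half-way up (28 mm above its underside); z up through the stem.
- garlic: The same garlic bulb; origin at the centre of its underside.
- tumbler: Bystander: drinking glass, 81 mm across, 93 mm high; origin at the centre of its underside, z up.
- pepper_mill: Bystander: wooden pepper mill, 58 mm across, 170 mm high; origin at the centre of its underside, z up.
- espresso_cup: Bystander: small green cup, 64 mm across, 89 mm over its handle, 48 mm high; origin at its underside, z up.
There are look-alikes about, which are no part of the job. What is shaped like the garlic but pink or red is not meant. Of the things that look like the lid, the larger one is meant.

How it is judged (in metres and radians):
On the way, in this order (a step that is already met when the one before it is completed fails the run):
1. the lid is unscrewed and held clear of the jar's neck (z of lid_knob in the frame of jar_mouth above 0.065 m and contact force between the fingers and lid above 0.2 N), for 0.1 s.
2. the lid lies flat on the chopping board, knob up, released (x of lid_knob in the frame of chopping_board between -0.08 and 0.08 m and y of lid_knob in the frame of chopping_board between -0.135 and 0.135 m and height (world z) of lid_knob between 0.062 and 0.08 m and angle between lid_knob's own z axis and vertical below 0.12 rad and contact force between the fingers and lid below 0.1 N and linear speed of lid below 0.03 m/s), for 0.2 s.
At the end, for the whole second after the job is handed in: The lid lies knob up on the chopping board (its axis within 80 mm of the board's centre along the short side and 135 mm along the long side, tilted less than 7 degrees); the garlic bulb lies at rest in the jar, its centre at least 30 mm below the rim (x of lid_knob in the frame of chopping_board between -0.08 and 0.08 m and y of lid_knob in the frame of chopping_board between -0.135 and 0.135 m and height (world z) of lid_knob between 0.062 and 0.08 m and angle between lid_knob's own z axis and vertical below 0.12 rad and z of garlic_center in the frame of jar_mouth between -0.13 and -0.03 m and distance between garlic_center and jar_mouth below 0.125 m and linear speed of each of garlic, lid below 0.03 m/s); the robot touches nothing.
It fails at once if the lid is let go in the air (knob centre higher than 110 mm) once off the jar (z of lid_knob in the frame of jar_mouth above 0.065 m and height (world z) of lid_knob above 0.11 m and contact force between each of the fingers, the arm and lid below 0.01 N).
It fails at once if the garlic bulb is let go more than about 60 mm above the jar's mouth (height (world z) of garlic_center above 0.22 m and contact force between each of the fingers, the arm and garlic below 0.01 N).
It fails at once if the glass is shifted more than 30 mm or tipped (distance of tumbler from where it was at the start of the episode above 0.03 m or angle between tumbler's own z axis and vertical above 0.4 rad).
It fails at once if the pepper mill is shifted more than 30 mm or tipped (distance of pepper_mill from where it was at the start of the episode above 0.03 m or angle between pepper_mill's own z axis and vertical above 0.4 rad).
It fails at once if the green cup is shifted more than 30 mm or tipped (distance of espresso_cup from where it was at the start of the episode above 0.03 m or angle between espresso_cup's own z axis and vertical above 0.4 rad).
It also fails if it takes over 72 s, if anything falls off the work surface, if the arm or the gripper's body presses on something with over 40 N, if the wrist force passes 120 N, or if a joint passes its speed limit or range.

## Working session

There is one attempt and no reset: what is moved stays moved. The work goes in short steps, Python scripts to look and compute and a tool call to move; the robot and the scene stay as the last step left them, time stands still between calls to the robot, and variables do not carry over. Pictures are saved under pics/ and viewed, at most 10 in all, crops included, and the job is handed in when it is done.

Besides the shell and the picture viewer there is one more tool, called after ">>>" by a JSON object that holds its "op" and its "data", one argument or row to a line. jog_arm: Moves the arm, as the interface text tells. Shift numbers are shares of 500 mm and turn numbers shares of 2 rad, none past 1 either way. Its arguments: {"type":"object","properties":{"steps":{"type":"array"}},"required":["steps"]}

```bash
mkdir -p pics; cat > h.py <<'E'
import numpy as np, cv2
from cell import *
from scipy.spatial.transform import Rotation as Ro
def save(name,fn):
    im=get_image(name); cv2.imwrite('pics/'+fn,im['pixels'][:,:,::-1]); np.save('pics/'+fn[:-4]+'.npy',im,allow_pickle=True); return im
def load(fn): return np.load('pics/'+fn+'.npy',allow_pickle=True).item()
def pts(im):
    """world xyz of each pixel from depth (nan if none)"""
    h,w=im['depth'].shape; f=h/2/np.tan(np.radians(im['vertical_fov'])/2)
    K=np.array([[f,0,im['cx']],[0,f,im['cy']],[0,0,1]])
    u,v=np.meshgrid(np.arange(w),np.arange(h))
    p=np.stack([u,v],-1).reshape(-1,1,2).astype(float)
    r=cv2.undistortPoints(p,K,np.array([im['k1'],0,0,0.])).reshape(h,w,2)
    d=im['depth'].astype(float); d=np.where(d>0,d,np.nan)
    c=np.dstack([r[...,0]*d,r[...,1]*d,d])
    return (c-np.array(im['t']))@np.array(im['R'])
E
python3 - <<'E'
from h import *
for n in ('top','side'):
    im=save(n,n+'0.png'); print(n,im['vertical_fov'],im['k1'],np.round(im['R'],3).tolist(),np.round(im['t']))
s=read_state(); print(s)
E
```

```text
top 44.837899535201934 -0.05786216897921896 [[-0.314, -0.949, 0.003], [-0.915, 0.302, -0.266], [0.252, -0.086, -0.964]] [ 281.  530. 1510.]
side 56.94044004136103 0.03684903918159274 [[0.992, -0.124, -0.018], [-0.09, -0.602, -0.793], [0.087, 0.788, -0.609]] [-577.  228.  965.]
{'clock': 0.1, 'qpos': array([-1.16880985,  0.62923568,  0.03841595,  1.51827108, -0.02701886,
        0.99624934, -0.01998404]), 'qd': array([-0.00084408, -0.00107509, -0.00209887, -0.00342644,  0.0008457 ,
        0.00074534,  0.00099079]), 'tau': array([ 3.41502200e-03, -5.64546740e+01,  1.23096116e+00, -1.93978822e+01,
        1.13891126e-02,  5.44729584e-03,  1.65387900e-05]), 'eef_pos': array([292.93155634, 579.96250594, 403.89089536]), 'tool_rot': array([-3.13994572e+00, -1.75667458e-05,  2.67383509e+00]), 'force': array([ 0.82453472, -0.58811401, -0.04403494]), 'torque': array([ 0.00324383,  0.01628806, -0.00984402]), 'gripper_force': 0.0, 'width': 85.11612930374535}
```

View pics/top0.png

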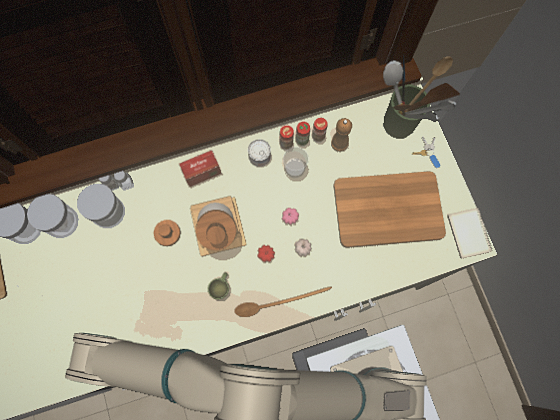

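View pics/side0.png

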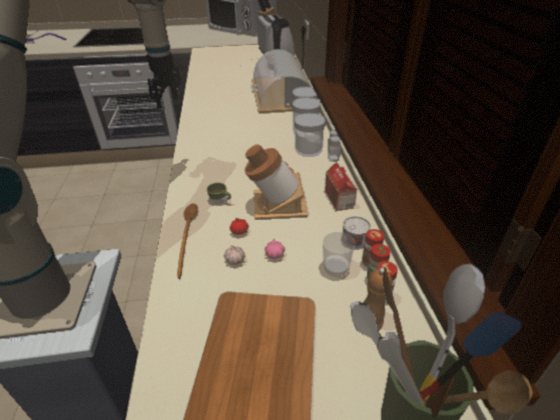

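The top view shows three bulbs: white at (303,247), pink at (290,215) and red at (266,254). The white one is meant, since pink and red are ruled out. There are two lid-like things: a large one on the leaning jar at (216,232) and a small one on the worktop at (167,233). The larger, on the jar, is meant. The board is at (390,209), the glass at (295,163), the mill at (342,133) and the cup at (219,287). In the side view the jar is at (272,178) and leans to the left, towards the robot's side.

```bash
python3 - <<'E'
from h import *
T=load('top0');S=load('side0')
P=pts(T);Q=pts(S)
for n,(u,v) in dict(knob=(216,230),small=(167,230),garlic=(303,247),pink=(290,215),red=(266,254),cup=(219,287),glass=(295,160),mill=(342,128),table=(330,270),b=(390,209)).items(): print('top',n,np.round(P[v,u]))
for n,(u,v) in dict(knob=(262,158),garlic=(234,255),cup=(216,190)).items(): print('side',n,np.round(Q[v,u]))
for nm,X,im,box in (('top',P,T,(185,185,60,75)),('side',Q,S,(235,140,70,80))):
    pass
# board corners: points 15..30 high near board
hsv=cv2.cvtColor(T['pixels'],cv2.COLOR_RGB2HSV)
m=np.zeros(hsv.shape[:2],bool); m[165:255,325:450]=True
m&=(P[...,2]>14)&(P[...,2]<32)
xy=P[m][:,:2].astype(np.float32); print('board',cv2.minAreaRect(xy),np.median(P[m][:,2]))
# garlic cloud
for nm,X,(u,v) in (('top',P,(303,247)),('side',Q,(234,255))):
    s=X[v-14:v+15,u-14:u+15].reshape(-1,3); s=s[s[:,2]>12]; print(nm,'garlic',s.min(0).round(),s.max(0).round(),len(s))
# glass/mill/cup/small extents
for n,(u,v,r) in dict(glass=(295,163,15),mill=(342,133,16),cup=(219,287,16),small=(167,233,16)).items():
    s=P[v-r:v+r+1,u-r:u+r+1].reshape(-1,3); s=s[s[:,2]>15]; print(n,s.min(0).round(),s.max(0).round())
# lid: brown points above 100 from both views
for nm,X,im,(u0,v0,u1,v1) in (('top',P,T,(185,200,250,260)),('side',Q,S,(235,140,310,215))):
    s=X[v0:v1,u0:u1].reshape(-1,3); c=im['pixels'][v0:v1,u0:u1].reshape(-1,3).astype(int)
    k=(s[:,2]>100)&(c[:,0]-c[:,2]>35); s=s[k]; print(nm,'lid',len(s),s.min(0).round(),s.max(0).round(),s.mean(0).round())
    np.save('pics/lid_'+nm,s)
a=cv2.resize(T['pixels'][190:280,140:330],None,fx=4,fy=4,interpolation=cv2.INTER_CUBIC)
cv2.imwrite('pics/crop1.png',a[:,:,::-1])
E
```

```text
top knob [561. 295. 210.]
top small [652. 449.  48.]
top garlic [466.  63.  55.]
top pink [577.  68.  51.]
top red [483. 177.  47.]
top cup [436. 347.   9.]
top glass [761. -13.  11.]
top mill [ 765. -163.  152.]
top table [379.   0.   5.]
top b [ 503. -250.   15.]
side knob [573. 279. 184.]
side garlic [472.  43.  38.]
side cup [422. 368.  24.]
board ((503.79168701171875, -261.4710693359375), (373.2852478027344, 230.4894561767578), 76.8265380859375) 20.827643627883816
top garlic [445.  35.  12.] [500.  87.  61.] 214
side garlic [442.  31.  12.] [498.  76.  56.] 295
glass [694. -41.  15.] [812.  38.  99.]
mill [ 744. -199.   15.] [ 822. -128.  175.]
cup [398. 312.  15.] [472. 382.  56.]
small [613. 416.  15.] [698. 497.  59.]
top lid 1249 [523. 241. 105.] [640. 358. 219.] [572. 299. 175.]
side lid 809 [519. 237. 114.] [662. 350. 213.] [573. 278. 175.]
```

View pics/crop1.png

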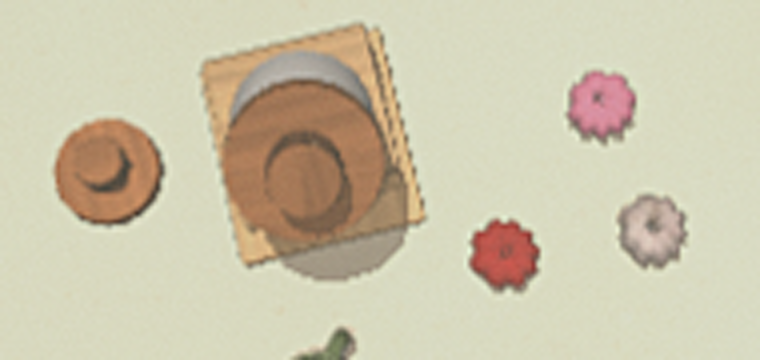

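The crop confirms it: the big wooden lid is on the jar and the small lid is to its left. The white bulb is at the lower right (650,230 in the crop), and the pink and red ones are decoys. Next I fit the lid's axis.

```bash
python3 - <<'E'
from h import *
from scipy.optimize import least_squares
for nm in ('top','side','both'):
    s=np.vstack([np.load(f'pics/lid_{n}.npy') for n in (['top','side'] if nm=='both' else [nm])])
    # surface distance of lid (knob r27 z-22..22, disc r58.5 z-28..-22, skirt to -48): signed profile distance
    def seg(r,z,a,b):
        a=np.array(a,float);b=np.array(b,float);d=b-a;t=np.clip(((r-a[0])*d[0]+(z-a[1])*d[1])/(d@d),0,1)
        return np.hypot(r-a[0]-t*d[0],z-a[1]-t*d[1])
    def res(p):
        az,tl=p[3],p[4]; a=np.array([np.sin(tl)*np.cos(az),np.sin(tl)*np.sin(az),np.cos(tl)])
        d=s-p[:3]; z=d@a; r=np.linalg.norm(d-np.outer(z,a),axis=1)
        return np.min([seg(r,z,(0,22),(27,22)),seg(r,z,(27,22),(27,-22)),seg(r,z,(27,-22),(58.5,-22)),seg(r,z,(58.5,-22),(58.5,-48))],0)
    best=min((least_squares(res,[560,290,185,az0,.52],loss='soft_l1',f_scale=2) for az0 in (3.14,-2.6,-2.1,2.6)),key=lambda o:o.cost)
    p=best.x; print(nm,p[:3].round(1),np.degrees(p[3:]).round(1),np.median(res(p)).round(2))
E
```

```text
top [559.2 301.7 182.5] [175.4  30.6] 1.65
side [556.8 300.4 181.9] [176.3  29.9] 0.72
both [558.  301.1 182.1] [-184.4   30.3] 1.29
```

```bash
cat >> h.py <<'E'
A=np.array([np.sin(np.radians(30))*np.cos(np.radians(176)),np.sin(np.radians(30))*np.sin(np.radians(176)),np.cos(np.radians(30))])
K0=np.array([557.,300.8,183.])
def tool():
    s=read_state(); return np.array(s['eef_pos']),Ro.from_euler('xyz',s['tool_rot'])
def align(R,z):  # smallest turn that brings tool z onto z
    zt=R.apply([0,0,1]); c=np.cross(zt,z); n=np.linalg.norm(c)
    return (Ro.from_rotvec(c/n*np.arctan2(n,zt@z)) if n>1e-6 else Ro.identity())*R
def plan(grasp,R,off=155):
    """turn rows then shift rows (fractions) bringing the grasp point to `grasp`; shift after the turn"""
    p,R0=tool(); rv=(R0.inv()*R).as_rotvec(); n=max(1,int(np.ceil(np.degrees(np.linalg.norm(rv))/10)))
    d=R.inv().apply(np.asarray(grasp)-off*R.apply([0,0,1])-p); m=max(1,int(np.ceil(np.linalg.norm(d)/50)))
    print('turn',n,'x',(rv/2/n).round(4),'| shift',m,'x',(d/500/m).round(4),'total mm',d.round(1))
E
python3 - <<'E'
from h import *
p,R=tool(); plan(K0+90*A,align(R,-A)); print(A)
E
```

```text
turn 4 x [-0.0256 -0.0603 -0.    ] | shift 7 x [-0.0642 -0.0536  0.0251] total mm [-224.7 -187.7   87.7]
[-0.49878203  0.03487824  0.8660254 ]
```

>>> {"op": "jog_arm", "data": {
  "steps": [
    [1,0,0,0,-0.0256,-0.0603,0],
    [1,0,0,0,-0.0256,-0.0603,0],
    [1,0,0,0,-0.0256,-0.0603,0],
    [1,0,0,0,-0.0256,-0.0603,0],
    [1,0,0,0,0,0,0]
  ]
}}

```text
clock: 0.72
eef_pos: [291.0, 580.8, 403.6]
tool_rot: [2.922, 0.479, 2.624]
force: [-1.2, 0.6, 0.5]
width: 85.3
gripper_force: 0.0
```

>>> {"op": "jog_arm", "data": {
  "steps": [
    [1,-0.0642,-0.0536,0.0251,0,0,0],
    [1,-0.0642,-0.0536,0.0251,0,0,0],
    [1,-0.0642,-0.0536,0.0251,0,0,0],
    [1,-0.0642,-0.0536,0.0251,0,0,0],
    [1,-0.0642,-0.0536,0.0251,0,0,0],
    [1,-0.0642,-0.0536,0.0251,0,0,0],
    [1,-0.0642,-0.0536,0.0251,0,0,0],
    [1,0,0,0,0,0,0]
  ]
}}

```text
clock: 1.72
eef_pos: [437.1, 305.0, 395.9]
tool_rot: [2.921, 0.478, 2.61]
force: [0.1, 0.4, -0.2]
width: 85.2
gripper_force: 0.0
```

```bash
python3 - <<'E'
from h import *
s=read_state(); print(s['clock'],s['qpos'].round(3),s['eef_pos'].round(1),s['tool_rot'].round(3),s['force'].round(1))
p,R=tool(); plan(K0+90*A,align(R,-A)); print(R.as_matrix().round(3))
E
```

```text
1.725 [-1.106  0.453  0.446  2.054  0.552  0.352 -0.132] [437.1 305.  395.9] [2.921 0.478 2.61 ] [ 0.1  0.4 -0.2]
turn 1 x [-0.0019  0.0007  0.    ] | shift 1 x [ 0.0082  0.0057 -0.0013] total mm [ 4.1  2.8 -0.7]
[[-0.765  0.407  0.498]
 [ 0.45   0.892 -0.039]
 [-0.46   0.194 -0.866]]
```

>>> {"op": "jog_arm", "data": {
  "steps": [
    [1,0.008,0.0055,-0.001,-0.0019,0.0007,0],
    [1,0,0,0,0,0,0.09],
    [1,0,0,0,0,0,0.09],
    [1,0,0,0,0,0,0.09],
    [1,0,0,0,0,0,0.09],
    [1,0,0,0,0,0,0.09],
    [1,0,0,0,0,0,0.09],
    [1,0,0,0,0,0,0.09],
    [1,0,0,0,0,0,0.09],
    [1,0,0,0,0,0,0]
  ]
}}

```text
clock: 2.98
eef_pos: [432.1, 315.9, 394.3]
tool_rot: [2.634, -0.137, 1.275]
force: [-0.2, -0.7, -0.6]
width: 85.4
gripper_force: 0.0
```

```bash
cat > st.py <<'E'
from h import *
s=read_state(); print(s['clock'],s['qpos'].round(3),s['eef_pos'].round(1),'F',s['force'].round(1),'T',s['torque'].round(2),'w',round(s['width'],1))
p,R=tool(); d=p+155*R.apply([0,0,1])-K0; print('axial',(d@A).round(1),'lateral tool',R.inv().apply(d-d@A*A).round(1),'tilt err',np.degrees(np.arccos(-R.apply([0,0,1])@A)).round(2))
E
python3 st.py; python3 -c "
from h import *
p,R=tool(); plan(K0+90*A,align(R,-A)); plan(K0+4*A,align(R,-A)); im=save('side','s1.png')
cv2.imwrite('pics/s1c.png',cv2.resize(im['pixels'][30:260,130:390,::-1],None,fx=2.5,fy=2.5))"
```

```text
2.975 [-1.328  0.53   0.762  2.055 -0.007  0.291 -1.036] [432.1 315.9 394.3] F [-0.2 -0.7 -0.6] T [ 0.02  0.54 -0.02] w 85.4
axial 90.8 lateral tool [ 6.4 -5.   0.1] tilt err 0.44
turn 1 x [-0.0009 -0.0037  0.    ] | shift 1 x [-0.0105  0.0095  0.0016] total mm [-5.3  4.7  0.8]
turn 1 x [-0.0009 -0.0037  0.    ] | shift 2 x [-0.0053  0.0047  0.0868] total mm [-5.3  4.7 86.8]
```

View pics/s1c.png

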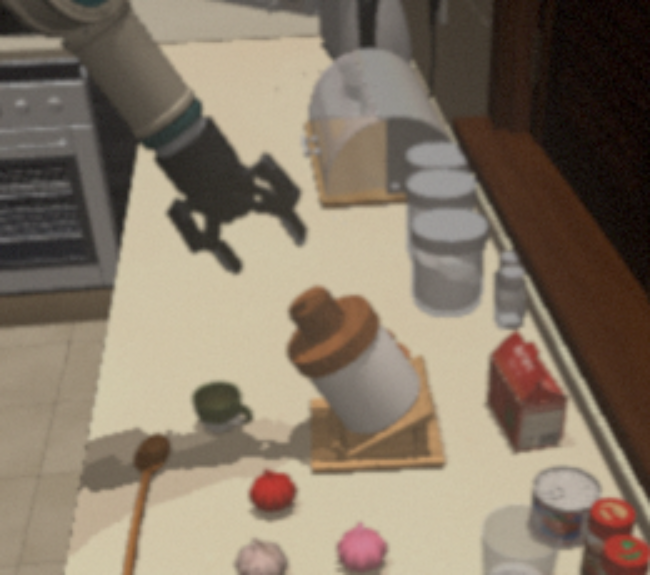

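The side crop shows the gripper open above and behind the lid. The knob at (318,308) lies on the gripper's line, and nothing is in the way. I'll correct the offset and then descend along the axis.

>>> {"op": "jog_arm", "data": {
  "steps": [
    [1,-0.0105,0.0095,0,-0.0009,-0.0037,0],
    [1,0,0,0.04,0,0,0],
    [1,0,0,0.04,0,0,0],
    [1,0,0,0,0,0,0]
  ]
}}

```text
clock: 3.52
eef_pos: [456.5, 306.9, 363.4]
tool_rot: [2.636, -0.126, 1.266]
force: [-0.0, -0.1, 0.1]
width: 85.2
gripper_force: 0.0
```

```bash
python3 st.py; python3 -c "
from h import *
p,R=tool(); plan(K0+4*A,align(R,-A))"
```

```text
3.525 [-1.19   0.57   0.635  2.049  0.135  0.234 -1.162] [456.5 306.9 363.4] F [-0.  -0.1  0.1] T [0.   0.49 0.  ] w 85.2
axial 51.6 lateral tool [-1.1  2.9  0. ] tilt err 0.39
turn 1 x [-0.0011  0.0032 -0.    ] | shift 1 x [ 0.0002 -0.0064  0.0952] total mm [ 0.1 -3.2 47.6]
```

Joint 6 is close to its limit, so I'll fit a small kinematic model to the recorded states and look for a better posture.

```bash
cat > kin.py <<'E'
import numpy as np
from scipy.spatial.transform import Rotation as Ro
from scipy.optimize import least_squares
LO=np.array([-3.06,-.37,-1.25,.18,-1.1,.23,-2.94]);HI=np.array([3.06,2.12,1.32,2.47,4.24,1.98,2.94])
def fk(q,s,p):
    y0,o5,o7,h,L1,L2,L3,a1,a2,a3=p
    E=lambda ax,t:Ro.from_euler(ax,t)
    R=E('z',y0+s[0]*q[0]);x=np.array([0,0,h])
    R=R*E('y',q[1])*E('z',s[1]*q[2]); x=x+R.apply([a1,0,L1])
    R=R*E('y',q[3]); x=x+R.apply([a2,0,0])
    R=R*E('z',s[2]*q[4]+o5); x=x+R.apply([0,0,L2])
    R=R*E('y',q[5]); x=x+R.apply([a3,0,L3])
    return x,R*E('z',s[3]*q[6]+o7)
E
cat > fit.py <<'E'
from kin import *
import itertools
D=[([-1.16880985,.62923568,.03841595,1.51827108,-.02701886,.99624934,-.01998404],[292.93,579.96,403.89],[-3.13994572,-1.7567e-5,2.67383509]),
([-1.106,.453,.446,2.054,.552,.352,-.132],[437.1,305,395.9],[2.921,.478,2.61]),
([-1.328,.53,.762,2.055,-.007,.291,-1.036],[432.1,315.9,394.3],[2.634,-.137,1.275]),
([-1.19,.57,.635,2.049,.135,.234,-1.162],[456.5,306.9,363.4],[2.636,-.126,1.266])]
out=[]
for s in itertools.product((1,-1),repeat=4):
  for y0 in (0,1.57,3.14,-1.57):
   for o7 in (0,1.57,3.14,-1.57):
    def res(p):
        r=[]
        for q,x,e in D:
            X,R=fk(q,s,p); r+=list((X-x)/3)+list((R.inv()*Ro.from_euler('xyz',e)).as_rotvec()*100)
        return r+[p[1]*10]+list(np.array(p[7:])/300)
    o=least_squares(res,[y0,0,o7,300,400,400,150,0,0,0],max_nfev=60); out.append((o.cost,s,o.x))
out.sort(key=lambda t:t[0])
for c,s,x in out[:3]: print(round(c,2),s,x.round(3).tolist())
np.save('kin.npy',np.r_[out[0][1],out[0][2]])
E
timeout 300 python3 fit.py
```

```text
6.34 (-1, -1, -1, -1) [-0.038, 0.003, 1.534, 353.542, 565.176, 380.514, 196.963, -0.888, 3.472, -1.155]
6.34 (-1, -1, -1, -1) [-0.038, 0.003, 1.534, 353.542, 565.175, 380.514, 196.963, -0.887, 3.472, -1.155]
6.34 (-1, -1, -1, -1) [-0.038, 0.003, 1.534, 353.543, 565.176, 380.514, 196.964, -0.888, 3.472, -1.155]
```

```bash
cat >> kin.py <<'E'
k=np.load('kin.npy') if __import__('os').path.exists('kin.npy') else None
def FK(q): return fk(q,k[:4],k[4:])
def ik(pos,zdir,q0,q3=None,R=None):
    def res(q):
        X,Rq=FK(q); r=list((X-pos)/3)
        r+= list((Rq.inv()*R).as_rotvec()*100) if R is not None else list((Rq.apply([0,0,1])-zdir)*100)
        if q3 is not None: r.append((q[2]-q3)*100)
        return r+list((q-q0)*1e-2)
    o=least_squares(res,np.clip(q0,LO+.01,HI-.01),bounds=(LO,HI)); return o.x,2*o.cost
E
python3 - <<'E'
from kin import *
from h import A,K0,read_state
s=read_state();q0=s['qpos']; print('FK err',FK(q0)[0]-s['eef_pos'])
for ax in (4,90):
  for q3 in np.arange(-1.2,1.31,.3):
    x,c=ik(K0+(155+ax)*A,-A,q0,q3); x2,c2=ik(K0+(155+ax)*A,-A,[-.5,.6,q3,1.9,2.0,.5,0],q3); print(ax,round(q3,2),x.round(2),round(c,2),'|',x2.round(2),round(c2,2))
E
```

```text
FK err [ 0.34109074  0.10246699 -0.59334057]
4 -1.2 [-0.04  0.92 -1.2   2.05  1.61  1.21 -1.16] 0.0 | [-0.04  0.92 -1.2   2.05  1.61  1.21  0.  ] 0.0
4 -0.9 [-0.16  0.76 -0.9   2.05  1.55  0.94 -1.16] 0.0 | [-0.16  0.76 -0.9   2.05  1.55  0.94  0.  ] 0.0
4 -0.6 [-0.33  0.65 -0.6   2.05  1.48  0.72 -1.16] 0.0 | [-0.33  0.65 -0.6   2.05  1.48  0.72 -0.  ] 0.0
4 -0.3 [-0.52  0.6  -0.3   2.05  1.4   0.53 -1.16] 0.0 | [-0.52  0.6  -0.3   2.05  1.4   0.53 -0.  ] 0.0
4 0.0 [-0.73  0.58  0.    2.05  1.29  0.37 -1.16] 0.0 | [-0.73  0.58 -0.    2.05  1.29  0.37 -0.  ] 0.0
4 0.3 [-0.93  0.6   0.3   2.05  0.98  0.23 -1.16] 1.69 | [-0.93  0.6   0.3   2.05  0.98  0.23  0.  ] 1.69
4 0.6 [-1.13  0.65  0.6   2.   -0.05  0.23 -1.15] 45.1 | [-1.13  0.65  0.6   2.   -0.05  0.23 -0.03] 45.1
4 0.9 [-1.29  0.76  0.9   2.05 -1.1   0.26 -1.16] 0.22 | [-1.29  0.76  0.9   2.05 -1.1   0.26  0.  ] 0.22
4 1.2 [-1.42  0.88  1.17  2.   -1.1   0.51 -1.15] 79.26 | [-1.42  0.88  1.17  2.   -1.1   0.51 -0.  ] 79.26
90 -1.2 [-0.05  0.71 -1.2   2.06  1.41  1.13 -1.16] 0.0 | [-0.05  0.71 -1.2   2.06  1.41  1.13 -0.  ] 0.0
90 -0.9 [-0.19  0.57 -0.9   2.06  1.32  0.89 -1.16] 0.0 | [-0.19  0.57 -0.9   2.06  1.32  0.89  0.  ] 0.0
90 -0.6 [-0.37  0.48 -0.6   2.06  1.22  0.72 -1.16] 0.0 | [-0.37  0.48 -0.6   2.06  1.22  0.72  0.  ] 0.0
90 -0.3 [-0.58  0.44 -0.3   2.06  1.11  0.58 -1.16] 0.0 | [-0.58  0.44 -0.3   2.06  1.11  0.58 -0.  ] 0.0
90 0.0 [-0.79  0.42  0.    2.06  0.96  0.47 -1.16] 0.0 | [-0.79  0.42 -0.    2.06  0.96  0.47  0.  ] 0.0
90 0.3 [-1.01  0.44  0.3   2.06  0.72  0.36 -1.16] 0.0 | [-1.01  0.44  0.3   2.06  0.72  0.36 -0.  ] 0.0
90 0.6 [-1.21  0.48  0.6   2.06  0.3   0.29 -1.16] 0.0 | [-1.21  0.48  0.6   2.06  0.3   0.29  0.  ] 0.0
90 0.9 [-1.39  0.57  0.9   2.06 -0.36  0.3  -1.16] 0.0 | [-1.39  0.57  0.9   2.06 -0.36  0.3  -0.  ] 0.0
90 1.2 [-1.53  0.71  1.2   2.06 -0.92  0.45 -1.16] 0.0 | [-1.53  0.71  1.2   2.06 -0.92  0.45  0.  ] 0.0
```

```bash
cat >> kin.py <<'E'
def jac(q):
    X,R=FK(q);J=np.zeros((6,7))
    for i in range(7):
        d=np.zeros(7);d[i]=1e-5;X1,R1=FK(q+d);J[:3,i]=(X1-X)/1e-5/300;J[3:,i]=(R1*R.inv()).as_rotvec()/1e-5
    return J
def sim(q,rows,T=None):
    """min-norm follow of jog rows [n,(sx,sy,sz,rx,ry,rz)]"""
    q=np.array(q,float);X,R=FK(q) if T is None else T
    for n,r in rows:
        for _ in range(n):
            r=np.array(r,float); X=X+R.apply(r[:3]*500); R=R*Ro.from_rotvec(r[3:]*2)
            for _ in range(3):
                Xq,Rq=FK(q); e=np.r_[(X-Xq)/300,(R*Rq.inv()).as_rotvec()]
                q=np.clip(q+np.linalg.pinv(jac(q),rcond=.02)@e,LO+.005,HI-.005)
    return q,(X,R)
E
python3 - <<'E'
from kin import *
q=np.array([-1.16880985,.62923568,.03841595,1.51827108,-.02701886,.99624934,-.01998404])
q,T=sim(q,[(4,(0,0,0,-.0256,-.0603,0)),(7,(-.0642,-.0536,.0251,0,0,0))]);print(q.round(2),'obs [-1.106  0.453  0.446  2.054  0.552  0.352 -0.132]')
q,T=sim(q,[(1,(.008,.0055,-.001,0,0,0)),(8,(0,0,0,0,0,.09))],T);print(q.round(2),'obs [-1.328  0.53   0.762  2.055 -0.007  0.291 -1.036]')
from h import read_state
q=read_state()['qpos'];T=None
q,T=sim(q,[(1,(0,0,-.08,0,0,0))],T)
for i in range(16):
    q,T=sim(q,[(3,(0,0,0,0,0,-.05))],T); print((i+1)*17,q.round(2),(FK(q)[0]-T[0]).round(1))
E
```

```text
[-1.12  0.45  0.45  2.07  0.54  0.32 -0.13] obs [-1.106  0.453  0.446  2.054  0.552  0.352 -0.132]
[-1.33  0.53  0.77  2.07 -0.04  0.28 -1.02] obs [-1.328  0.53   0.762  2.055 -0.007  0.291 -1.036]
17 [-1.23  0.49  0.62  2.05  0.27  0.32 -1.  ] [ 0.  0. -0.]
34 [-1.18  0.47  0.55  2.04  0.39  0.34 -0.81] [ 0.  0. -0.]
51 [-1.13  0.46  0.47  2.04  0.5   0.35 -0.61] [ 0.  0. -0.]
68 [-1.07  0.45  0.39  2.04  0.6   0.37 -0.41] [ 0.  0. -0.]
85 [-1.02  0.44  0.31  2.04  0.68  0.4  -0.19] [ 0.  0. -0.]
102 [-0.96  0.43  0.23  2.04  0.76  0.42  0.04] [ 0.  0. -0.]
119 [-0.9   0.43  0.15  2.04  0.82  0.45  0.28] [ 0.  0. -0.]
136 [-0.84  0.43  0.07  2.04  0.88  0.47  0.52] [ 0.  0. -0.]
153 [-0.79  0.43 -0.    2.04  0.92  0.5   0.78] [ 0. -0. -0.]
170 [-0.74  0.43 -0.08  2.04  0.96  0.53  1.04] [ 0. -0. -0.]
187 [-0.69  0.43 -0.14  2.04  1.    0.55  1.31] [ 0. -0. -0.]
204 [-0.64  0.43 -0.21  2.04  1.03  0.58  1.58] [ 0. -0. -0.]
221 [-0.6   0.44 -0.27  2.04  1.06  0.6   1.86] [ 0. -0.  0.]
238 [-0.56  0.44 -0.33  2.04  1.08  0.62  2.13] [ 0. -0.  0.]
255 [-0.52  0.45 -0.38  2.04  1.11  0.65  2.41] [ 0. -0.  0.]
272 [-0.48  0.46 -0.44  2.04  1.13  0.67  2.69] [ 0. -0.  0.]
```

>>> {"op": "jog_arm", "data": {
  "steps": [
    [1,0,0,-0.04,0,0,0],
    [1,0,0,-0.04,0,0,0],
    [1,0,0,0,0,0,-0.07],
    [1,0,0,0,0,0,-0.07],
    [1,0,0,0,0,0,-0.07],
    [1,0,0,0,0,0,-0.07],
    [1,0,0,0,0,0,-0.07],
    [1,0,0,0,0,0,-0.07],
    [1,0,0,0,0,0,-0.07],
    [1,0,0,0,0,0,-0.07]
  ]
}}

```text
clock: 4.78
eef_pos: [436.1, 308.9, 399.3]
tool_rot: [2.785, 0.389, 2.287]
force: [-0.2, -0.4, 0.3]
width: 85.3
gripper_force: 0.0
```

>>> {"op": "jog_arm", "data": {
  "steps": [
    [1,0,0,0,0,0,-0.07],
    [1,0,0,0,0,0,-0.07],
    [1,0,0,0,0,0,-0.07],
    [1,0,0,0,0,0,-0.07],
    [1,0,0,0,0,0,-0.07],
    [1,0,0,0,0,0,-0.07],
    [1,0,0,0,0,0,-0.07],
    [1,0,0,0,0,0,-0.07],
    [1,0,0,0,0,0,-0.07],
    [1,0,0,0,0,0,-0.07]
  ]
}}

```text
clock: 6.02
eef_pos: [436.1, 308.8, 399.2]
tool_rot: [-2.789, 0.392, -2.455]
force: [-0.5, 0.2, 0.4]
width: 85.4
gripper_force: 0.0
```

>>> {"op": "jog_arm", "data": {
  "steps": [
    [1,0,0,0,0,0,0],
    [1,0,0,0,0,0,0]
  ]
}}

```text
clock: 6.28
eef_pos: [436.2, 309.0, 398.9]
tool_rot: [-2.792, 0.395, -2.463]
force: [0.3, -0.5, 0.4]
width: 85.5
gripper_force: 0.0
```

```bash
cat > p.py <<'E'
import sys,runpy
runpy.run_path('st.py')
from h import *
p,R=tool()
for a in map(float,sys.argv[1:]): plan(K0+a*A,align(R,-A))
E
python3 p.py 90 4; python3 - <<'E'
from kin import *
from h import read_state
q=read_state()['qpos'];q,T=sim(q,[(4,(0,0,.043,0,0,0))]);print(q.round(2))
for i in range(8): q,T=sim(q,[(3,(0,0,0,0,0,-.05))],T); print((i+1)*17,q.round(2))
E
```

```text
6.275 [-0.828  0.418  0.045  2.037  0.874  0.494  0.645] [436.2 309.  398.9] F [ 0.3 -0.5  0.4] T [0.05 0.48 0.01] w 85.5
axial 92.5 lateral tool [-1.5 -2.4 -0. ] tilt err 0.29
turn 1 x [-0.001  -0.0023  0.    ] | shift 1 x [0.0045 0.0042 0.005 ] total mm [2.3 2.1 2.5]
turn 1 x [-0.001  -0.0023  0.    ] | shift 2 x [0.0023 0.0021 0.0885] total mm [ 2.3  2.1 88.5]
[-0.86  0.58  0.19  2.04  1.04  0.31  0.49]
17 [-0.8   0.58  0.11  2.04  1.11  0.34  0.73]
34 [-0.75  0.57  0.03  2.04  1.17  0.38  0.98]
51 [-0.71  0.57 -0.03  2.04  1.21  0.42  1.24]
68 [-0.66  0.57 -0.1   2.04  1.24  0.45  1.52]
85 [-0.63  0.58 -0.15  2.04  1.27  0.48  1.79]
102 [-0.59  0.58 -0.2   2.04  1.29  0.5   2.08]
119 [-0.56  0.58 -0.25  2.04  1.31  0.53  2.36]
136 [-0.53  0.59 -0.29  2.04  1.33  0.55  2.65]
```

>>> {"op": "jog_arm", "data": {
  "steps": [
    [1,0.0045,0.0042,0.02,-0.001,-0.0023,0],
    [1,0,0,0.04,0,0,0],
    [1,0,0,0.04,0,0,0],
    [1,0,0,0.036,0,0,0],
    [1,0,0,0.02,0,0,0],
    [1,0,0,0,0,0,0],
    [1,0,0,0,0,0,0]
  ]
}}

```text
clock: 7.15
eef_pos: [472.3, 307.0, 329.8]
tool_rot: [-2.793, 0.399, -2.459]
force: [-0.2, -0.2, 0.5]
width: 85.4
gripper_force: 0.0
```

```bash
python3 p.py 4; python3 -c "
from h import *
im=save('side','s2.png')
cv2.imwrite('pics/s2c.png',cv2.resize(im['pixels'][90:230,190:340,::-1],None,fx=4,fy=4))"
```

```text
7.15 [-0.856  0.568  0.17   2.042  1.055  0.318  0.473] [472.3 307.  329.8] F [-0.2 -0.2  0.5] T [ 0.03  0.5  -0.04] w 85.4
axial 14.6 lateral tool [-0.1  0.4  0. ] tilt err 0.04
turn 1 x [0.0003 0.0001 0.    ] | shift 1 x [ 0.0002 -0.0006  0.0212] total mm [ 0.1 -0.3 10.6]
```

View pics/s2c.png

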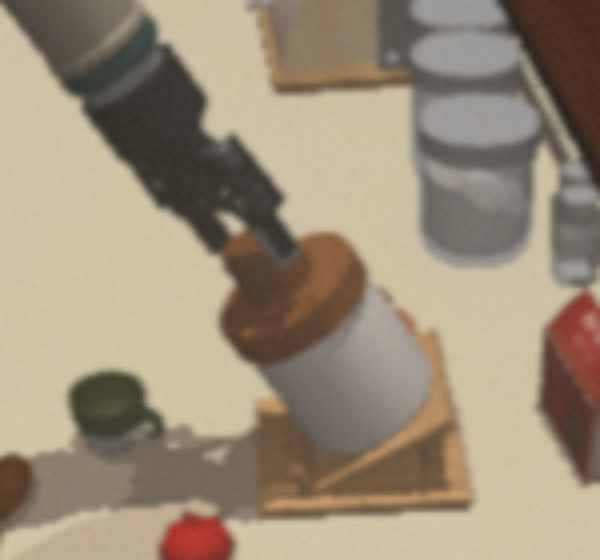

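The knob (255,262 in the crop) sits between the fingers, coaxial to within about 0.5 mm. I'll go down the last 10.5 mm and close.

>>> {"op": "jog_arm", "data": {
  "steps": [
    [1,0,0,0.021,0,0,0],
    [1,0,0,0,0,0,0],
    [-1,0,0,0,0,0,0],
    [-1,0,0,0,0,0,0],
    [-1,0,0,0,0,0,0],
    [-1,0,0,0,0,0,0],
    [-1,0,0,0,0,0,0]
  ]
}}

```text
clock: 8.07
eef_pos: [477.9, 305.8, 321.2]
tool_rot: [-2.792, 0.399, -2.46]
force: [-2.5, -0.7, 4.8]
width: 52.4
gripper_force: 62.6
```

```bash
python3 p.py 4
```

```text
8.075 [-0.857  0.588  0.185  2.039  1.084  0.299  0.445] [477.9 305.8 321.2] F [-2.5 -0.7  4.8] T [-0.34  0.41 -0.29] w 52.4
axial 4.3 lateral tool [-0. -1.  0.] tilt err 0.09
turn 1 x [-0.0008  0.     -0.    ] | shift 1 x [0.     0.0014 0.0006] total mm [0.  0.7 0.3]
```

>>> {"op": "jog_arm", "data": {
  "steps": [
    [-1,0,0,-0.0007,0,0,-0.06],
    [-1,0,0,-0.0007,0,0,-0.06],
    [-1,0,0,-0.0007,0,0,-0.06],
    [-1,0,0,-0.0007,0,0,-0.06],
    [-1,0,0,-0.0007,0,0,-0.06],
    [-1,0,0,-0.0007,0,0,-0.06],
    [-1,0,0,-0.0007,0,0,-0.06],
    [-1,0,0,-0.0007,0,0,-0.06]
  ]
}}

```text
clock: 9.07
eef_pos: [477.8, 305.2, 323.7]
tool_rot: [-2.616, -0.039, -1.58]
force: [4.0, -2.9, 0.7]
width: 52.3
gripper_force: 62.9
```

```bash
python3 p.py 4
```

```text
9.075 [-0.707  0.575 -0.035  2.034  1.223  0.417  1.294] [477.8 305.2 323.7] F [ 4.  -2.9  0.7] T [-0.34 -0.25 -0.31] w 52.3
axial 6.5 lateral tool [ 1.8 -2.   0. ] tilt err 0.24
turn 1 x [-0.0013 -0.0016 -0.    ] | shift 1 x [-0.0025  0.0031  0.0049] total mm [-1.3  1.6  2.5]
```

>>> {"op": "jog_arm", "data": {
  "steps": [
    [-1,0,0,-0.0007,0,0,-0.06],
    [-1,0,0,-0.0007,0,0,-0.06],
    [-1,0,0,-0.0007,0,0,-0.06],
    [-1,0,0,-0.0007,0,0,-0.06],
    [-1,0,0,-0.0007,0,0,-0.06],
    [-1,0,0,-0.0007,0,0,-0.06],
    [-1,0,0,-0.0007,0,0,-0.06],
    [-1,0,0,-0.0007,0,0,-0.06],
    [-1,0,0,-0.0007,0,0,-0.06],
    [-1,0,0,0,0,0,0]
  ]
}}

```text
clock: 10.32
eef_pos: [476.8, 306.3, 327.0]
tool_rot: [-2.908, -0.478, -0.549]
force: [6.6, -0.3, 1.5]
width: 51.8
gripper_force: 62.9
```

```bash
python3 p.py 4
```

```text
10.325 [-0.591  0.575 -0.208  2.03   1.288  0.51   2.325] [476.8 306.3 327. ] F [ 6.6 -0.3  1.5] T [-0.04 -1.02  0.12] w 51.8
axial 9.9 lateral tool [ 2.9 -1.   0. ] tilt err 0.25
turn 1 x [-0.0007 -0.0021 -0.    ] | shift 1 x [-0.0044  0.0016  0.0118] total mm [-2.2  0.8  5.9]
```

>>> {"op": "jog_arm", "data": {
  "steps": [
    [1,0,0,0,0,0,0],
    [1,0,0,0,0,0,0],
    [1,0,0,0,0,0,0],
    [1,0,0,0,0,0,0]
  ]
}}

```text
clock: 10.82
eef_pos: [474.5, 306.7, 325.4]
tool_rot: [-2.911, -0.473, -0.546]
force: [0.3, 0.5, 0.5]
width: 84.8
gripper_force: 0.0
```

```bash
python3 p.py 10
```

```text
10.825 [-0.592  0.576 -0.21   2.033  1.286  0.509  2.325] [474.5 306.7 325.4] F [0.3 0.5 0.5] T [ 0.06  0.5  -0.02] w 84.8
axial 9.7 lateral tool [-0.6  0.1  0. ] tilt err 0.04
turn 1 x [ 0.0001  0.0004 -0.    ] | shift 1 x [ 0.001  -0.     -0.0006] total mm [ 0.5 -0.  -0.3]
```

>>> {"op": "jog_arm", "data": {
  "steps": [
    [1,0.0044,-0.002,0,0,0,0.06],
    [1,0,0,0,0,0,0.06],
    [1,0,0,0,0,0,0.06],
    [1,0,0,0,0,0,0.06],
    [1,0,0,0,0,0,0.06],
    [1,0,0,0,0,0,0.06],
    [1,0,0,0,0,0,0.06],
    [1,0,0,0,0,0,0.06],
    [1,0,0,0,0,0,0.06],
    [1,0,0,0,0,0,0.06]
  ]
}}

```text
clock: 12.08
eef_pos: [476.7, 306.6, 326.7]
tool_rot: [-2.619, 0.027, -1.687]
force: [0.0, -0.7, 0.0]
width: 85.4
gripper_force: 0.0
```

>>> {"op": "jog_arm", "data": {
  "steps": [
    [1,0,0,0,0,0,0.06],
    [1,0,0,0,0,0,0.06],
    [1,0,0,0,0,0,0.06],
    [1,0,0,0,0,0,0.06],
    [1,0,0,0,0,0,0.06],
    [1,0,0,0,0,0,0.06],
    [1,0,0,0,0,0,0.06],
    [1,0,0,0,0,0,0],
    [1,0,0,0,0,0,0]
  ]
}}

```text
clock: 13.2
eef_pos: [476.7, 306.6, 326.7]
tool_rot: [-2.792, 0.398, -2.457]
force: [-0.1, 0.5, 0.7]
width: 85.4
gripper_force: 0.0
```

```bash
python3 p.py 10
```

```text
13.2 [-0.838  0.575  0.153  2.035  1.074  0.322  0.462] [476.7 306.6 326.7] F [-0.1  0.5  0.7] T [ 0.06  0.52 -0.01] w 85.4
axial 9.7 lateral tool [-1.8 -1.1 -0. ] tilt err 0.03
turn 1 x [ 0.0002 -0.0001 -0.    ] | shift 1 x [ 0.0036  0.0024 -0.0005] total mm [ 1.8  1.2 -0.3]
```

Lateral is (-1.8,-1.1), matching the predicted knob centre. Now the second stroke.

>>> {"op": "jog_arm", "data": {
  "steps": [
    [-1,0,0,0,0,0,0],
    [-1,0,0,0,0,0,0],
    [-1,0,0,0,0,0,0],
    [-1,0,0,0,0,0,0],
    [-1,0,0,-0.0007,0,0,-0.06],
    [-1,0,0,-0.0007,0,0,-0.06],
    [-1,0,0,-0.0007,0,0,-0.06],
    [-1,0,0,-0.0007,0,0,-0.06],
    [-1,0,0,-0.0007,0,0,-0.06],
    [-1,0,0,-0.0007,0,0,-0.06]
  ]
}}

```text
clock: 14.45
eef_pos: [475.7, 306.8, 328.7]
tool_rot: [-2.624, 0.083, -1.784]
force: [-1.5, -0.4, 2.0]
width: 52.6
gripper_force: 62.0
```

>>> {"op": "jog_arm", "data": {
  "steps": [
    [-1,0,0,-0.0007,0,0,-0.06],
    [-1,0,0,-0.0007,0,0,-0.06],
    [-1,0,0,-0.0007,0,0,-0.06],
    [-1,0,0,-0.0007,0,0,-0.06],
    [-1,0,0,-0.0007,0,0,-0.06],
    [-1,0,0,-0.0007,0,0,-0.06],
    [-1,0,0,-0.0007,0,0,-0.06],
    [-1,0,0,-0.0007,0,0,-0.06],
    [-1,0,0,-0.0007,0,0,-0.06],
    [-1,0,0,0,0,0,0]
  ]
}}

```text
clock: 15.7
eef_pos: [474.2, 306.6, 331.4]
tool_rot: [-2.801, -0.405, -0.802]
force: [-1.9, -0.4, 3.1]
width: 52.5
gripper_force: 62.1
```

```bash
python3 p.py 10
```

```text
15.7 [-0.595  0.565 -0.206  2.029  1.259  0.51   2.111] [474.2 306.6 331.4] F [-1.9 -0.4  3.1] T [-0.12  0.37 -0.07] w 52.5
axial 15.0 lateral tool [ 1.8 -1.5 -0. ] tilt err 0.01
turn 1 x [ 0.      0.0001 -0.    ] | shift 1 x [-0.0037  0.003   0.01  ] total mm [-1.8  1.5  5. ]
```

>>> {"op": "jog_arm", "data": {
  "steps": [
    [-1,0,0,-0.0007,0,0,-0.06],
    [-1,0,0,-0.0007,0,0,-0.06],
    [-1,0,0,-0.0007,0,0,-0.06],
    [-1,0,0,-0.0007,0,0,-0.06],
    [-1,0,0,-0.0007,0,0,-0.06],
    [-1,0,0,0,0,0,0],
    [-1,0,0,-0.004,0,0,0],
    [-1,0,0,-0.004,0,0,0],
    [-1,0,0,0,0,0,0]
  ]
}}

```text
clock: 16.82
eef_pos: [471.2, 307.0, 336.1]
tool_rot: [-3.107, -0.522, -0.14]
force: [-0.6, -0.2, -2.1]
width: 52.4
gripper_force: 62.7
```

```bash
python3 p.py 10
```

```text
16.825 [-0.539  0.562 -0.293  2.029  1.273  0.559  2.704] [471.2 307.  336.1] F [-0.6 -0.2 -2.1] T [-0.    0.69 -0.03] w 52.4
axial 20.6 lateral tool [ 1.9 -0.3 -0. ] tilt err 0.04
turn 1 x [-0.      0.0004  0.    ] | shift 1 x [-0.0041  0.0006  0.0212] total mm [-2.   0.3 10.6]
```

>>> {"op": "jog_arm", "data": {
  "steps": [
    [-1,0,0,-0.03,0,0,0],
    [-1,0,0,-0.03,0,0,0],
    [-1,0,0,-0.03,0,0,0],
    [-1,0,0,-0.03,0,0,0],
    [-1,0,0,-0.03,0,0,0],
    [-1,0,0,0,0,0,0],
    [-1,0,0,0,0,0,0]
  ]
}}

```text
clock: 17.7
eef_pos: [434.1, 309.3, 401.0]
tool_rot: [-3.107, -0.522, -0.14]
force: [-0.1, 0.3, -1.4]
width: 52.2
gripper_force: 63.1
```

```bash
python3 p.py 10; python3 - <<'E'
from h import *
p,R=tool(); Rv=align(R,np.array([0,0,-1.])); g=[503,-255,250]
plan(g,Rv)
from kin import *
q=read_state()['qpos']; rv=(R.inv()*Rv).as_rotvec()/2/4; q,T=sim(q,[(4,[0,0,0,*rv])]); print(q.round(2))
d=Rv.inv().apply(np.array(g)+[0,0,155]-T[0])/500/12
q,T=sim(q,[(12,[*d,0,0,0])],T); print(d.round(4),q.round(2),FK(q)[0]-T[0],FK(q)[1].as_matrix().round(2).tolist())
E
```

```text
17.7 [-0.522  0.433 -0.382  2.032  1.074  0.654  2.868] [434.1 309.3 401. ] F [-0.1  0.3 -1.4] T [ 0.02  0.76 -0.01] w 52.2
axial 95.4 lateral tool [ 2.2  0.1 -0. ] tilt err 0.04
turn 1 x [ 0.0003  0.0002 -0.    ] | shift 2 x [-0.0023  0.      0.0854] total mm [-2.3  0.  85.4]
turn 3 x [-0.0052 -0.087   0.    ] | shift 12 x [ 0.0236  0.0918 -0.0007] total mm [141.7 550.5  -4. ]
[ 0.04  0.77 -1.24  1.82  0.81  1.18  2.94]
[0.0232 0.0922 0.0004] [ 1.21  0.98 -1.25  1.88  1.17  1.47  2.94] [-87.35922879 -94.49380492 -91.97787443] [[0.29, -0.92, -0.25], [-0.94, -0.23, -0.24], [0.16, 0.31, -0.94]]
```

```bash
python3 - <<'E'
from h import *
from kin import *
q0=read_state()['qpos']
for deg in (110,150,190,230):
    q,T=sim(q0,[(int(deg/6.875),(0,0,0,0,0,.06))]); a=q.copy(); R=T[1]
    Rv=align(R,np.array([0,0,-1.])); rv=(R.inv()*Rv).as_rotvec()/2/4; q,T=sim(q,[(4,[0,0,0,*rv])],T); b=q.copy()
    d=Rv.inv().apply(np.array([503,-255,250+155])-T[0])/500/12
    q,T=sim(q,[(12,[*d,0,0,0])],T); c=q.copy(); q,T=sim(q,[(4,[0,0,.04,0,0,0])],T)
    print(deg,a.round(2),b.round(2),'\n  ',c.round(2),q.round(2),(FK(q)[0]-T[0]).round(0))
E
```

```text
110 [-0.81  0.41  0.02  2.03  0.88  0.51  1.13] [-0.4   0.49 -0.39  1.83  0.24  0.87  1.77] 
   [ 0.66  0.52 -0.35  1.76  0.22  0.89  2.88] [ 0.63  0.63 -0.3   1.84  0.27  0.71  2.83] [-0. -0.  0.]
150 [-0.92  0.42  0.17  2.03  0.77  0.46  0.63] [-0.47  0.48 -0.27  1.83  0.17  0.86  1.24] 
   [ 0.58  0.51 -0.22  1.76  0.14  0.88  2.35] [ 0.56  0.62 -0.19  1.84  0.18  0.7   2.32] [-0.  0.  0.]
190 [-1.06  0.43  0.36  2.03  0.61  0.4   0.06] [-0.58  0.47 -0.12  1.83  0.07  0.85  0.61] 
   [ 0.47  0.51 -0.06  1.76  0.04  0.88  1.73] [ 0.46  0.61 -0.05  1.84  0.05  0.69  1.73] [-0.  0.  0.]
230 [-1.19  0.46  0.55  2.03  0.38  0.36 -0.44] [-0.71  0.47  0.07  1.83 -0.04  0.85  0.01] 
   [ 0.34  0.51  0.13  1.76 -0.08  0.88  1.13] [ 0.36  0.61  0.12  1.84 -0.1   0.69  1.15] [-0.  0.  0.]
```

>>> {"op": "jog_arm", "data": {
  "steps": [
    [-1,0,0,0,0,0,0.083],
    [-1,0,0,0,0,0,0.083],
    [-1,0,0,0,0,0,0.083],
    [-1,0,0,0,0,0,0.083],
    [-1,0,0,0,0,0,0.083],
    [-1,0,0,0,0,0,0.083],
    [-1,0,0,0,0,0,0.083],
    [-1,0,0,0,0,0,0.083],
    [-1,0,0,0,0,0,0.083],
    [-1,0,0,0,0,0,0.083]
  ]
}}

```text
clock: 18.95
eef_pos: [434.1, 309.3, 400.5]
tool_rot: [-2.624, 0.076, -1.775]
force: [0.9, -0.5, -1.6]
width: 52.2
gripper_force: 63.0
```

>>> {"op": "jog_arm", "data": {
  "steps": [
    [-1,0,0,0,0,0,0.083],
    [-1,0,0,0,0,0,0.083],
    [-1,0,0,0,0,0,0.083],
    [-1,0,0,0,0,0,0.083],
    [-1,0,0,0,0,0,0.083],
    [-1,0,0,0,0,0,0.083],
    [-1,0,0,0,0,0,0.083],
    [-1,0,0,0,0,0,0.083],
    [-1,0,0,0,0,0,0.083],
    [-1,0,0,0,0,0,0]
  ]
}}

```text
clock: 20.2
eef_pos: [433.9, 309.5, 400.7]
tool_rot: [3.103, 0.522, 2.991]
force: [0.5, 0.5, -1.9]
width: 52.2
gripper_force: 63.0
```

```bash
python3 p.py; python3 - <<'E'
from h import *
p,R=tool(); plan([503,-255,250],align(R,np.array([0,0,-1.])))
E
```

```text
20.2 [-1.004  0.426  0.283  2.045  0.707  0.416  0.05 ] [433.9 309.5 400.7] F [ 0.5  0.5 -1.9] T [ 0.08  0.75 -0.02] w 52.2
axial 95.2 lateral tool [-1.9  0.  -0. ] tilt err 0.08
turn 3 x [ 0.0059  0.087  -0.    ] | shift 12 x [-0.0245 -0.0916 -0.0007] total mm [-147.3 -549.3   -4.3]
```

>>> {"op": "jog_arm", "data": {
  "steps": [
    [-1,0,0,0,0.0044,0.0652,0],
    [-1,0,0,0,0.0044,0.0652,0],
    [-1,0,0,0,0.0044,0.0652,0],
    [-1,0,0,0,0.0044,0.0652,0],
    [-1,0,0,0,0,0,0]
  ]
}}

```text
clock: 20.82
eef_pos: [435.4, 308.5, 400.8]
tool_rot: [3.139, 0.001, 2.999]
force: [-0.2, -0.1, -2.5]
width: 52.2
gripper_force: 63.2
```

>>> {"op": "jog_arm", "data": {
  "steps": [
    [-1,-0.02,-0.075,0,0,0,0],
    [-1,-0.02,-0.075,0,0,0,0],
    [-1,-0.02,-0.075,0,0,0,0],
    [-1,-0.02,-0.075,0,0,0,0],
    [-1,-0.02,-0.075,0,0,0,0],
    [-1,-0.02,-0.075,0,0,0,0],
    [-1,-0.02,-0.075,0,0,0,0],
    [-1,-0.02,-0.075,0,0,0,0],
    [-1,-0.02,-0.075,0,0,0,0],
    [-1,-0.02,-0.075,0,0,0,0]
  ]
}}

```text
clock: 22.08
eef_pos: [479.9, -76.9, 400.3]
tool_rot: [3.142, 0.002, 3.003]
force: [-0.1, -0.4, -1.2]
width: 52.5
gripper_force: 63.4
```

```bash
python3 p.py; python3 - <<'E'
from h import *
p,R=tool(); print(p,R.as_matrix()[:,2]); plan([503,-255,250],align(R,np.array([0,0,-1.])))
E
```

```text
22.075 [ 0.211  0.404 -0.151  1.966  0.085  0.775  1.443] [479.9 -76.9 400.3] F [-0.1 -0.4 -1.2] T [-0.03 -0.06  0.  ] w 52.5
axial 79.1 lateral tool [ -15.6 -382.     6.2] tilt err 29.86
[479.87244753 -76.87286599 400.3126515 ] [ 2.35516554e-03 -2.69994633e-04 -9.99997190e-01]
turn 1 x [ 0.      0.0012 -0.    ] | shift 4 x [-0.0238 -0.0866 -0.0023] total mm [ -47.5 -173.2   -4.7]
```

>>> {"op": "jog_arm", "data": {
  "steps": [
    [-1,-0.0238,-0.0866,0,0,0.0012,0],
    [-1,-0.0238,-0.0866,0,0,0,0],
    [-1,-0.0238,-0.0866,0,0,0,0],
    [-1,-0.0238,-0.0866,0,0,0,0],
    [-1,0,0,0.06,0,0,0],
    [-1,0,0,0.06,0,0,0],
    [-1,0,0,0.06,0,0,0],
    [-1,0,0,0.06,0,0,0],
    [-1,0,0,0.06,0,0,0],
    [-1,0,0,0,0,0,0]
  ]
}}

```text
clock: 23.32
eef_pos: [501.5, -252.7, 247.9]
tool_rot: [3.139, -0.006, 3.003]
force: [-0.8, 0.4, -1.6]
width: 52.2
gripper_force: 63.4
```

```bash
python3 - <<'E'
from h import *
s=read_state(); print(s['force'],s['qpos'].round(2)); p,R=tool(); print(p,R.as_matrix()[:,2]); plan([503,-255,74],align(R,np.array([0,0,-1.])))
t=save('top','t3.png'); im=save('side','s3.png'); Q=pts(im)
a=im['pixels'][270:420,150:340]; b=t['pixels'][130:280,310:500]
cv2.imwrite('pics/c3.png',cv2.resize(np.hstack([a,b])[:,:,::-1],None,fx=2,fy=2,interpolation=cv2.INTER_CUBIC))
E
```

```text
[-0.832524    0.37257132 -1.61650941] [ 0.48  0.72 -0.1   1.89  0.12  0.54  1.73]
[ 501.54657765 -252.66449476  247.92239697] [-0.0059438   0.00299009 -0.99997787]
turn 1 x [ 0.0011 -0.0032  0.    ] | shift 1 x [-0.0035 -0.0042  0.0378] total mm [-1.8 -2.1 18.9]
```

View pics/c3.png

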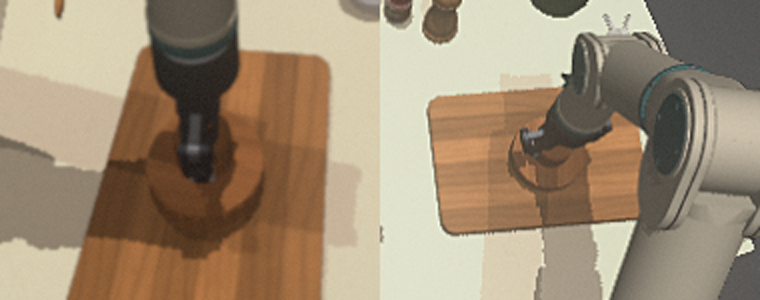

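The lid is held level just above the middle of the board, at (207,185) in the side crop and (548,158) in the top crop. I'll lower it gently until it touches.

>>> {"op": "jog_arm", "data": {
  "steps": [
    [-1,0,0,0.014,0.0011,-0.0032,0],
    [-1,0,0,0.014,0,0,0],
    [-1,0,0,0.006,0,0,0],
    [-1,0,0,0.002,0,0,0],
    [-1,0,0,0,0,0,0],
    [-1,0,0,0,0,0,0]
  ]
}}

```text
clock: 24.18
eef_pos: [502.6, -253.7, 231.9]
tool_rot: [3.141, 0.005, 3.0]
force: [0.3, 0.8, -1.3]
width: 52.7
gripper_force: 63.5
```

>>> {"op": "jog_arm", "data": {
  "steps": [
    [-1,0,0,0.003,0,0,0],
    [-1,0,0,0,0,0,0],
    [-1,0,0,0.003,0,0,0],
    [-1,0,0,0,0,0,0]
  ]
}}

```text
clock: 24.68
eef_pos: [503.1, -253.7, 230.7]
tool_rot: [-3.141, 0.006, 3.0]
force: [-1.8, 1.2, 15.0]
width: 52.3
gripper_force: 65.4
```

>>> {"op": "jog_arm", "data": {
  "steps": [
    [-1,0,0,-0.003,0,0,0],
    [1,0,0,0,0,0,0],
    [1,0,0,0,0,0,0],
    [1,0,0,0,0,0,0],
    [1,0,0,0,0,0,0],
    [1,0,0,0,0,0,0],
    [1,0,0,-0.05,0,0,0],
    [1,0,0,-0.08,0,0,0],
    [1,0,0,-0.08,0,0,0],
    [1,0,0,0,0,0,0]
  ]
}}

```text
clock: 25.92
eef_pos: [503.1, -254.0, 338.4]
tool_rot: [-3.14, 0.011, 3.0]
force: [-0.3, 0.2, -0.6]
width: 85.1
gripper_force: 0.0
```

```bash
python3 - <<'E'
from h import *
s=read_state(); print(s['force'],s['qpos'].round(2)); p,R=tool(); print(p)
im=save('side','s4.png'); Q=pts(im); print('lid top',np.nanmax(Q[340:380,230:280,2]))
a=im['pixels'][130:410,130:400]
cv2.imwrite('pics/c4.png',cv2.resize(a[:,:,::-1],None,fx=2.1,fy=2.1,interpolation=cv2.INTER_CUBIC))
# garlic & mouth
u,v=234,255; s=Q[v-14:v+15,u-14:u+15].reshape(-1,3); s=s[s[:,2]>12]; print('garlic',s.min(0).round(),s.max(0).round())
plan([470,60,130],align(R,np.array([0,0,-1.])))
E
```

```text
[-0.29653349  0.20383256 -0.62419429] [ 0.5   0.59 -0.12  1.83  0.1   0.72  1.75]
[ 503.10217524 -254.01384313  338.38406308]
lid top 93.51150370932858
garlic [ 465. -294.  311.] [ 510. -256.  389.]
turn 1 x [-0.0002  0.0036 -0.    ] | shift 7 x [0.0218 0.0874 0.0147] total mm [ 76.3 306.   51.5]
```

View pics/c4.png

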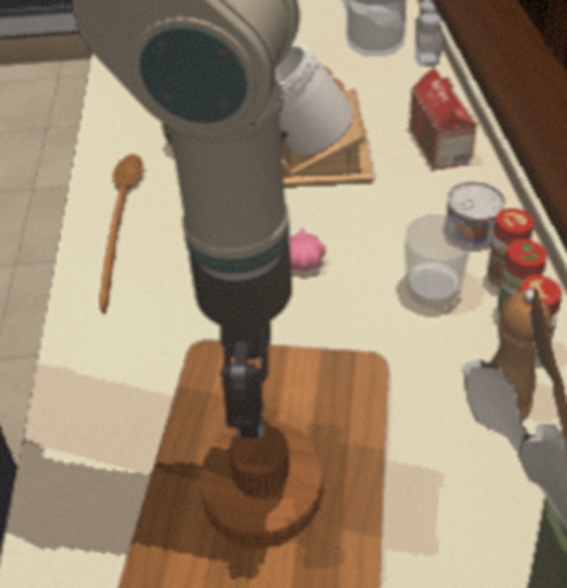

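The lid lies flat on the board (260,480 in the crop) and its top reads 93 mm against the expected 92. The jar is open at (300,90). Now I locate the bulb precisely and plan the way back.

```bash
python3 - <<'E'
from h import *
def ray(im,u,v,z):
    h=420; f=h/2/np.tan(np.radians(im['vertical_fov'])/2); Km=np.array([[f,0,im['cx']],[0,f,im['cy']],[0,0,1]])
    r=cv2.undistortPoints(np.array([[[u,v]]],float),Km,np.array([im['k1'],0,0,0.])).ravel()
    R=np.array(im['R']);c=-R.T@np.array(im['t']);d=R.T@np.r_[r,1]; return c+d*(z-c[2])/d[2]
for n,u,v in (('top0',303,247),('side0',234,255)):
    im=load(n); P=pts(im); m=np.zeros((420,560),np.uint8); m[v-16:v+17,u-16:u+17]=(P[v-16:v+17,u-16:u+17,2]>14)
    nl,l,st,ce=cv2.connectedComponentsWithStats(m); i=1+np.argmax(st[1:,4]); print(n,st[i],ce[i].round(1),ray(im,*ce[i],30).round(1))
p,R=tool(); plan([470,60,150],align(R,np.array([0,0,-1.])))
from kin import *
q0=read_state()['qpos']
q,T=sim(q0,[(7,[.0218,.0874,.008,0,0,0])]);print(q.round(2))
q,T=sim(q,[(4,[0,0,.05,0,0,0]),(5,[0,0,-.07,0,0,0])],T);print('lifted',q.round(2),T[0])
for pre in (-150,-100,-50,0,50):
    n=max(1,abs(pre)//7); q2,T2=sim(q,[(n,(0,0,0,0,0,np.radians(pre)/2/n))],T)
    X,Rc=T2; Rt=align(Rc,-A); rv=(Rc.inv()*Rt).as_rotvec()/2/4
    tgt=K0+(155+90)*A
    d=Rc.inv().apply(tgt-X)/500/8; q3,T3=sim(q2,[(8,[*d,0,0,0]),(4,[0,0,0,*rv])],T2); a=q3
    q4,T4=sim(q3,[(4,(0,0,.045,0,0,0))],T3); print(pre,q2.round(2),a.round(2),q4.round(2),(FK(q4)[0]-T4[0]).round(1))
E
```

```text
top0 [295 239  17  17 213] [302.5 246.9] [471.5  61.3  30. ]
side0 [223 245  22  19 290] [233.6 254.6] [470.1  52.   30. ]
turn 1 x [-0.0002  0.0036 -0.    ] | shift 7 x [0.0218 0.0874 0.009 ] total mm [ 76.3 306.   31.5]
[-0.13  0.54 -0.06  2.08  0.07  0.52  1.18]
lifted [-0.12  0.42 -0.08  2.01  0.05  0.71  1.2 ] [473.8347155   66.05125547 385.8014111 ]
-150 [ 0.55  0.67 -1.16  2.    0.77  0.98  2.94] [-0.22  0.55 -0.85  2.06  1.3   0.86  2.13] [-0.24  0.71 -0.75  2.05  1.53  0.82  1.98] [ 0. -0. -0.]
-100 [ 0.23  0.47 -0.58  2.01  0.37  0.76  2.6 ] [-0.7   0.43 -0.12  2.06  1.02  0.51  1.49] [-0.75  0.59  0.04  2.05  1.28  0.34  1.26] [ 0.  0. -0.]
-50 [ 0.06  0.43 -0.33  2.01  0.21  0.73  1.9 ] [-0.91  0.43  0.16  2.06  0.85  0.41  0.79] [-0.94  0.61  0.32  2.05  1.    0.24  0.64] [ 0.1 -7.6  0.7]
0 [-0.12  0.42 -0.08  2.01  0.05  0.71  1.2 ] [-1.08  0.45  0.41  2.06  0.6   0.33  0.15] [-1.02  0.63  0.45  2.05  0.66  0.24  0.09] [ -5.5 -18.2  -0.4]
50 [-0.3   0.42  0.16  2.01 -0.1   0.72  0.48] [-1.21  0.48  0.6   2.06  0.31  0.29 -0.44] [-1.07  0.64  0.53  2.05  0.31  0.24 -0.44] [-13.1 -19.1  -3.7]
```

>>> {"op": "jog_arm", "data": {
  "steps": [
    [1,0.0218,0.087,0.009,-0.0002,0.0036,0],
    [1,0.0218,0.087,0.009,0,0,0],
    [1,0.0218,0.087,0.009,0,0,0],
    [1,0.0218,0.087,0.009,0,0,0],
    [1,0.0218,0.087,0.009,0,0,0],
    [1,0.0218,0.087,0.009,0,0,0],
    [1,0.0218,0.087,0.009,0,0,0],
    [1,0,0,0,0,0,0],
    [1,0,0,0,0,0,0]
  ]
}}

```text
clock: 27.1
eef_pos: [469.1, 58.1, 303.3]
tool_rot: [-3.141, -0.005, 3.0]
force: [0.0, -0.4, 0.9]
width: 85.3
gripper_force: 0.0
```

```bash
python3 - <<'E'
from h import *
p,R=tool(); print(p,read_state()['qpos'].round(2)); plan([471,57,33],align(R,np.array([0,0,-1.])))
im=save('side','s5.png');t=save('top','t5.png')
a=np.hstack([im['pixels'][170:290,170:330],t['pixels'][180:300,220:380]])
cv2.imwrite('pics/c5.png',cv2.resize(a[:,:,::-1],None,fx=2.5,fy=2.5,interpolation=cv2.INTER_CUBIC))
E
```

```text
[469.07399404  58.11435386 303.32479732] [-0.13  0.54 -0.07  2.1   0.07  0.51  1.17]
turn 1 x [-0.0003 -0.0023 -0.    ] | shift 3 x [-0.0014 -0.0006  0.0769] total mm [ -2.1  -0.8 115.3]
```

View pics/c5.png

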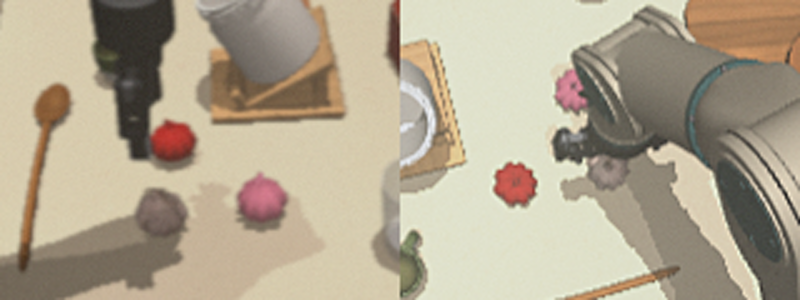

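The gripper hovers over the white bulb (161,212 in the left half), with the red and pink ones clear. Going down to grasp it.

>>> {"op": "jog_arm", "data": {
  "steps": [
    [1,-0.004,-0.001,0.06,-0.0003,-0.0023,0],
    [1,0,0,0.07,0,0,0],
    [1,0,0,0.06,0,0,0],
    [1,0,0,0.04,0,0,0],
    [1,0,0,0,0,0,0],
    [-1,0,0,0,0,0,0],
    [-1,0,0,0,0,0,0],
    [-1,0,0,0,0,0,0],
    [-1,0,0,0,0,0,0],
    [-1,0,0,0,0,0,0]
  ]
}}

```text
clock: 28.45
eef_pos: [472.2, 57.9, 191.2]
tool_rot: [3.14, 0.004, 2.999]
force: [-1.3, -0.5, 12.0]
width: 49.3
gripper_force: 59.9
```

```bash
python3 st.py
```

```text
28.45 [-0.13   0.764 -0.075  2.146  0.224  0.234  1.027] [472.2  57.9 191.2] F [-1.3 -0.5 12. ] T [-0.15  0.21 -0.1 ] w 49.3
axial -93.6 lateral tool [  95.8 -255.8   65. ] tilt err 29.76
```

>>> {"op": "jog_arm", "data": {
  "steps": [
    [-1,0,0,-0.04,0,0,0],
    [-1,0,0,-0.06,0,0,0],
    [-1,0,0,-0.07,0,0,0],
    [-1,0,0,-0.08,0,0,0],
    [-1,0,0,-0.08,0,0,0],
    [-1,0,0,-0.06,0,0,0],
    [-1,0,0,0,0,0,0]
  ]
}}

```text
clock: 29.32
eef_pos: [471.9, 58.1, 387.2]
tool_rot: [3.138, 0.007, 3.0]
force: [0.0, 0.1, -0.5]
width: 49.2
gripper_force: 62.4
```

```bash
python3 st.py; python3 - <<'E'
from h import *
from kin import *
q=read_state()['qpos'];T=None
for pre in (-130,-110,-90):
    n=abs(pre)//7; q2,T2=sim(q,[(n,(0,0,0,0,0,np.radians(pre)/2/n))])
    X,Rc=T2; Rt=align(Rc,-A); rv=(Rc.inv()*Rt).as_rotvec()/2/4
    d=Rc.inv().apply(K0+(155+90)*A-X)/500/8; q3,T3=sim(q2,[(8,[*d,0,0,0]),(4,[0,0,0,*rv])],T2)
    q4,T4=sim(q3,[(4,(0,0,.05,0,0,0))],T3); print(pre,q2.round(2),q3.round(2),q4.round(2),(FK(q4)[0]-T4[0]).round(1))
E
```

```text
29.325 [-0.029  0.411 -0.209  2.009  0.125  0.726  1.116] [471.9  58.1 387.2] F [ 0.   0.1 -0.5] T [ 0.06 -0.   -0.04] w 49.2
axial 76.0 lateral tool [  11.  -249.1   15.7] tilt err 29.56
-130 [ 0.4   0.53 -0.86  2.01  0.54  0.84  2.93] [-0.48  0.45 -0.43  2.06  1.16  0.64  1.89] [-0.51  0.63 -0.31  2.05  1.45  0.53  1.65] [ 0. -0. -0.]
-110 [ 0.34  0.5  -0.76  2.01  0.47  0.81  2.66] [-0.56  0.44 -0.32  2.06  1.11  0.59  1.58] [-0.6   0.61 -0.18  2.05  1.42  0.46  1.32] [0. 0. 0.]
-90 [ 0.28  0.47 -0.66  2.01  0.41  0.78  2.38] [-0.65  0.43 -0.2   2.06  1.06  0.54  1.28] [-0.69  0.61 -0.04  2.05  1.36  0.38  1.01] [ 0.  0. -0.]
```

>>> {"op": "jog_arm", "data": {
  "steps": [
    [-1,0,0,0,0,0,-0.08],
    [-1,0,0,0,0,0,-0.08],
    [-1,0,0,0,0,0,-0.08],
    [-1,0,0,0,0,0,-0.08],
    [-1,0,0,0,0,0,-0.08],
    [-1,0,0,0,0,0,-0.08],
    [-1,0,0,0,0,0,-0.08],
    [-1,0,0,0,0,0,-0.08],
    [-1,0,0,0,0,0,-0.08],
    [-1,0,0,0,0,0,-0.08]
  ]
}}

```text
clock: 30.58
eef_pos: [470.9, 57.8, 383.6]
tool_rot: [3.141, 0.001, -1.678]
force: [-0.5, 0.2, -0.8]
width: 49.2
gripper_force: 62.4
```

>>> {"op": "jog_arm", "data": {
  "steps": [
    [-1,0,0,0,0,0,-0.08],
    [-1,0,0,0,0,0,-0.08],
    [-1,0,0,0,0,0,0]
  ]
}}

```text
clock: 30.95
eef_pos: [471.0, 57.7, 383.6]
tool_rot: [3.142, 0.002, -1.365]
force: [0.8, -0.4, -0.1]
width: 49.4
gripper_force: 62.4
```

```bash
python3 st.py; python3 - <<'E'
from h import *
p,R=tool(); Rt=align(R,-A)
d=R.inv().apply(K0+(155+90)*A-p); print('shift first 8x',(d/500/8).round(4),'then turn 4x',((R.inv()*Rt).as_rotvec()/8).round(4))
E
```

```text
30.95 [ 0.341  0.497 -0.744  2.002  0.458  0.814  2.682] [471.   57.7 383.6] F [ 0.8 -0.4 -0.1] T [-0.04  0.01 -0.02] w 49.4
axial 74.0 lateral tool [230.2  98.4  18. ] tilt err 30.03
shift first 8x [-0.0634 -0.004  -0.0028] then turn 4x [0.063 0.018 0.   ]
```

>>> {"op": "jog_arm", "data": {
  "steps": [
    [-1,-0.0634,-0.004,-0.0028,0,0,0],
    [-1,-0.0634,-0.004,-0.0028,0,0,0],
    [-1,-0.0634,-0.004,-0.0028,0,0,0],
    [-1,-0.0634,-0.004,-0.0028,0,0,0],
    [-1,-0.0634,-0.004,-0.0028,0,0,0],
    [-1,-0.0634,-0.004,-0.0028,0,0,0],
    [-1,-0.0634,-0.004,-0.0028,0,0,0],
    [-1,-0.0634,-0.004,-0.0028,0,0,0],
    [-1,0,0,0,0,0,0]
  ]
}}

```text
clock: 32.08
eef_pos: [433.5, 312.0, 395.8]
tool_rot: [-3.14, 0.003, -1.361]
force: [0.3, -0.2, -0.2]
width: 49.4
gripper_force: 62.4
```

>>> {"op": "jog_arm", "data": {
  "steps": [
    [-1,0,0,0,0.063,0.018,0],
    [-1,0,0,0,0.063,0.018,0],
    [-1,0,0,0,0.063,0.018,0],
    [-1,0,0,0,0.063,0.018,0],
    [-1,0,0,0,0,0,0],
    [-1,0,0,0,0,0,0]
  ]
}}

```text
clock: 32.83
eef_pos: [434.9, 308.9, 395.7]
tool_rot: [-2.635, -0.137, -1.401]
force: [-0.0, 0.9, -0.4]
width: 49.2
gripper_force: 62.4
```

```bash
python3 st.py; python3 - <<'E'
from h import *
# true knob offset from K0: gripping gave lateral (-1.8,-1.1) at rot [-2.792,.398,-2.457]
off=Ro.from_euler('xyz',[-2.792,.398,-2.457]).apply([-1.8,-1.1,0]); M=K0+off-28*A; print('mouth',M.round(1))
u=np.array([1,0,0])-A[0]*A; u/=np.linalg.norm(u)
p,R=tool(); Rt=align(R,-A)
for a in (45,24): plan(M+a*A+5*u,Rt)
E
```

```text
32.825 [-0.531  0.44  -0.367  2.037  1.088  0.642  1.617] [434.9 308.9 395.7] F [-0.   0.9 -0.4] T [0.04 0.53 0.03] w 49.2
axial 90.4 lateral tool [ 0.5 -0.2  0. ] tilt err 0.03
mouth [572.8 300.  159.8]
turn 1 x [ 0.0002 -0.0001 -0.    ] | shift 2 x [ 0.0008 -0.0067  0.0734] total mm [ 0.8 -6.7 73.4]
turn 1 x [ 0.0002 -0.0001 -0.    ] | shift 2 x [ 0.0008 -0.0067  0.0944] total mm [ 0.8 -6.7 94.4]
```

>>> {"op": "jog_arm", "data": {
  "steps": [
    [-1,0.0016,-0.0134,0.03,0,0,0],
    [-1,0,0,0.04,0,0,0],
    [-1,0,0,0.04,0,0,0],
    [-1,0,0,0.036,0,0,0],
    [-1,0,0,0,0,0,0],
    [-1,0,0,0,0,0,0]
  ]
}}

```text
clock: 33.58
eef_pos: [477.6, 307.3, 335.9]
tool_rot: [-2.633, -0.137, -1.4]
force: [0.2, 0.1, -0.3]
width: 49.1
gripper_force: 62.4
```

```bash
python3 st.py; python3 - <<'E'
from h import *
im=save('side','s6.png');t=save('top','t6.png')
a=np.hstack([im['pixels'][110:230,200:340],t['pixels'][170:290,150:290]])
cv2.imwrite('pics/c6.png',cv2.resize(a[:,:,::-1],None,fx=2.8,fy=2.8,interpolation=cv2.INTER_CUBIC))
E
```

```text
33.575 [-0.536  0.567 -0.287  2.017  1.269  0.556  1.484] [477.6 307.3 335.9] F [ 0.2  0.1 -0.3] T [ 0.03  0.53 -0.01] w 49.1
axial 17.3 lateral tool [ 1.2 -7.7  0. ] tilt err 0.08
```

View pics/c6.png

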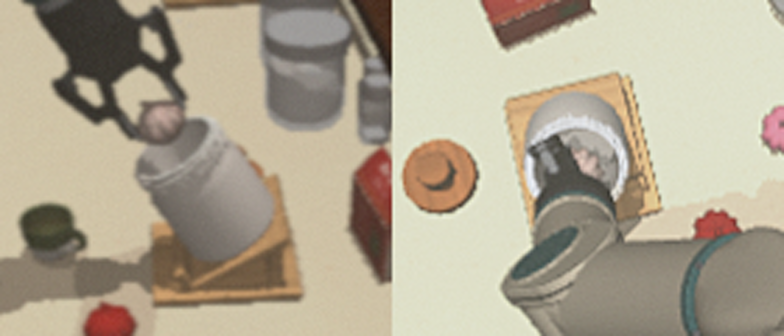

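The bulb (160,120 in the left crop) is held just above the open mouth (188,155) and in line with it. I'll lower it until the fingertips are at the rim, with the bulb's lower half in the mouth, and release.

>>> {"op": "jog_arm", "data": {
  "steps": [
    [-1,0,0,0.022,0,0,0],
    [-1,0,0,0.022,0,0,0],
    [-1,0,0,0,0,0,0],
    [-1,0,0,0,0,0,0]
  ]
}}

```text
clock: 34.17
eef_pos: [488.2, 306.8, 316.8]
tool_rot: [-2.633, -0.137, -1.399]
force: [-0.3, 0.2, 0.2]
width: 49.2
gripper_force: 62.4
```

```bash
python3 st.py
```

```text
34.175 [-0.54   0.606 -0.263  2.011  1.33   0.532  1.433] [488.2 306.8 316.8] F [-0.3  0.2  0.2] T [ 0.06  0.53 -0.03] w 49.2
axial -4.6 lateral tool [ 0.8 -7.4  0. ] tilt err 0.1
```

>>> {"op": "jog_arm", "data": {
  "steps": [
    [1,0,0,0,0,0,0],
    [1,0,0,0,0,0,0],
    [1,0,0,0,0,0,0],
    [1,0,0,0,0,0,0],
    [1,0,0,-0.03,0,0,0],
    [1,0,0,-0.06,0,0,0],
    [1,0,0,-0.08,0,0,0],
    [1,0,0,-0.08,0,0,0],
    [1,0,0,-0.08,0,0,0],
    [1,0,0,0,0,0,0]
  ]
}}

```text
clock: 35.42
eef_pos: [404.7, 313.5, 462.5]
tool_rot: [-2.628, -0.134, -1.398]
force: [0.3, 0.4, -0.0]
width: 85.7
gripper_force: 0.0
```

```bash
python3 st.py; python3 - <<'E'
from h import *
im=save('side','s7.png');t=save('top','t7.png'); P=pts(t)
a=np.hstack([im['pixels'][60:400,140:400],t['pixels'][80:420,130:460]])
cv2.imwrite('pics/c7.png',cv2.resize(a[:,:,::-1],None,fx=1.35,fy=1.35,interpolation=cv2.INTER_CUBIC))
E
```

```text
35.425 [-0.516  0.321 -0.44   1.999  0.908  0.747  1.778] [404.7 313.5 462.5] F [ 0.3  0.4 -0. ] T [0.01 0.54 0.02] w 85.7
axial 163.5 lateral tool [-0.5 -8.8  0.1] tilt err 0.46
```

View pics/c7.png

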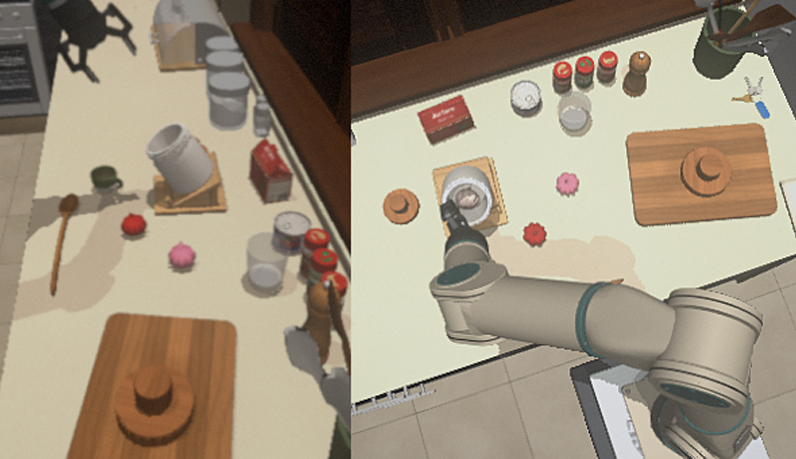

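The lid lies knob up on the board, at (153,400) in the left crop and (707,170) in the right. The bulb shows inside the jar at (468,198) in the right crop, and the bystanders are unmoved. I'll check its depth and hand in.

```bash
python3 - <<'E'
from h import *
t=load('t7');P=pts(t);M=np.array([572.8,300,159.8])
d=(P[220:234,212:223].reshape(-1,3)-M)@A; print('bulb surface axial',np.nanpercentile(d,[10,50,90]).round())
if np.nanmedian(d)<-15: print(finish_job())
E
```

```text
bulb surface axial [-98. -81. -74.]
the job is handed in; nothing more can be done
None
```

The job is handed in at about 35 s of the 72 s allowed: the lid lies flat, knob up, near the middle of the chopping board, the garlic bulb lies deep in the jar (its visible surface about 80 mm below the rim), and the glass, pepper mill and green cup look unmoved in the last pictures.

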